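# Clamp the specimen bar for the bending experiment

## Task

Slide the loose steel bar end first along the bed of the grey screw clamp, between the two rails and under the raised pad, gently, until its end is fully home against the stop. Then turn the T-handle clockwise (seen from above) until rising resistance shows that the bar is firmly clamped: the screw runs free at about 0.38 N m, stop when turning takes about 0.60 N m, and do not overtighten. Let go, and do not knock the glass beaker or the flask.

Things in the scene. Friction and masses are not known exactly. Their poses are not given: they have to be found in the camera images.
- bar: The loose plain steel bar, 180 long (its x axis) x 24 wide (y) x 15 thick (z) mm, 0.35 to 0.65 kg; origin at the centre of its underside. Both ends are alike. It starts flat on the table.
- clamp: Grey C-shaped screw clamp bolted to the table. Origin on the table under the screw axis; z up, x is the way the bar is pushed in. Flat bed 30 mm above the table, 64 wide, x = -72 to +32 mm, where the stop is. Behind the stop a column (x = 38 to 83 mm, 120 high); from it an arm 38 wide at 92 to 126 mm height reaches over the bed to x = -19 mm.
- stop: Small steel stop block at the inner end of the bed, fixed to the clamp; axes and origin are those of clamp; its face at x = +32 mm, 26 mm wide, 30 to 44 mm high.
- handle: T-handle on top of the vertical screw: flat-sided steel cross bar 74 long (x) x 14 wide (y) x 16 high (z) mm over a 12 mm stem. Origin at the bar's centre on the screw axis, 176 to 180 mm up at the start, angle varies. Clockwise from above tightens. It drives the screw through a torsion spring (2.5 N m per rad); the screw takes 0.38 N m to run free, sinks 4 mm per rad and stays where it is left.
- pad: Round steel pressure pad, 22 mm across, sprung in its socket at the screw's lower end; it does not rotate. Origin at the centre of its underside, 3.5 to 6.5 mm above a bar on the bed at the start. From when it presses on the bar the turning torque rises evenly: at 0.52 N m the bar is just firm, at 0.60 right, above 0.72 too tight. Read it while turning slowly forward: stopped, it reads a little less, turned back much less.
- beaker: Glass beaker, 68 across, 95 high, bystander, loose; origin at the centre of its underside.
- flask: Conical glass flask, 76 across, 124 high, bystander, loose; origin at the centre of its underside.
- mouth (a point): Middle of the bed's front edge, on its surface (30 mm up, clamp x = -72 mm); axes as the clamp. Here the flared mouth between the rails is about 43 mm wide; it narrows until 27 mm farther in, from where the rails (8 mm high, 27 mm apart) run on to near the stop. In front of this edge there is only the table.
- home (a point): Where the origin of a bar fully home lies: on the bed's surface level, 58 mm before the screw axis; axes as the clamp, x along the bar. A bar fully home reaches 76 mm out in front of the bed, and lies there without tipping.
Things that resemble listed ones, but are neither listed nor needed, are in the scene too. Leave any blue look-alike of the clamp alone.

How it is judged:
On the way, in this order (a step that is already met when the one before it is completed fails the run):
1. the bar lies on the bed between the rails with its end home against the stop (within 2 mm) (x of bar in the frame of clamp above -0.06 m and z of bar in the frame of clamp below 0.0325 m and angle between the x axis of bar and the x axis of clamp, either way round below 0.06 rad), for 0.2 s.
2. the pad presses on the bar with 35 to 85 N (contact force between pad and bar between 35 and 85 N), for 0.2 s.
At the end, for the whole second after the job is handed in: The bar lies flat on the clamp's bed between the rails, its end within 2 mm of the stop and its axis within 0.06 rad of the clamp's, at rest; the pad presses on it with 35 to 85 N (turning torque reached about 0.52 to 0.72 N m); the handle stands still (all of step 1 and all of step 2 and x of bar in the frame of clamp below -0.055 m and z of bar in the frame of clamp above 0.0265 m and linear speed of bar below 0.02 m/s and angular speed of handle below 0.05 rad/s); the robot touches nothing.
It fails at once if the bar is rammed against the stop with more than 40 N (contact force between bar and stop above 40 N).
It fails at once if the clamp is overtightened (pad force above 105 N) (contact force between pad and bar above 105 N).
It fails at once if the beaker is pushed more than 20 mm (distance of beaker from where it was at the start of the episode above 0.02 m).
It fails at once if the flask is pushed more than 20 mm (distance of flask from where it was at the start of the episode above 0.02 m).
It also fails if it takes over 72 s, if anything falls off the work surface, if the arm or the gripper's body presses on something with over 40 N, if the wrist force passes 120 N, or if a joint passes its speed limit or range.

## Robot

A 7-joint arm with a two-finger parallel gripper is mounted at the origin on the work surface. World frame = base frame: x ahead of the robot, y to its left, z up, the work surface at z = 0. Lengths are in m, angles in rad, forces in N, time in s.
With the tool pointing down it reaches from about 0.425 to 0.95 m from the base axis. Payload 4.7 kg.
Tool frame: the origin (TCP) lies at the very end of the fingers, on their centre line; the grasp point (between the pads) lies 19 mm behind it; x points along the fingers, z is the direction in which the jaws open and shut, and the axes are right-handed (so a half turn about x gives the same grasp; the last joint's range is limited). The gripper opens to 87 mm and grips with 3 to 60 N. Pads are 19 mm wide; open, the fingers measure 117 mm over their backs; the gripper's body (75 mm by 190 mm) begins 51 mm behind the grasp point.
Start: joints at [-1.351, 0.469, -0.049, 1.532, 0.024, 1.141, -0.082], TCP at [0.166, 0.654, 0.223] pointing down, gripper open.
Joint ranges: [-2.59, 2.59], [-0.33, 1.99], [-1.39, 1.29], [0.1, 2.45], [-1.04, 4.18], [0.21, 1.99], [-2.66, 2.66]. Speed limits (rad/s): [2.57, 2.57, 3.14, 3.14, 3.14, 3.14, 3.14].

## Interface

Orientations are given as a unit quaternion [w, x, y, z].
In Python, from rig import robot gives the robot as it stands.
- The arm moves only by the shell command python3 -m handwheel 'ROWS' [FORCE]. ROWS is JSON, a list that holds one entry, the list of rows, each a list of 5 numbers: the closure in counts, from 0 (fully open) to 255 (shut), then the shift along the tool's x, y, z in units of 40 mm (1.0 is 40 mm), then the turn about the tool's x in units of 6 degrees (1.0 is 6 degrees). A call has 1 to 12 rows; each row is the pose to reach, as a shift and turn from the pose measured when the call began, along the tool's axes at that moment; what a row does not reach only later rows make up. A row lasts 1/8 s, in which the tool goes at most 62.5 mm and 10.7 degrees, less where a joint would pass 70% of its speed; a pose out of reach is approached as far as the arm can. A call with a gripper value outside its range is refused whole. The fingers move at their own pace and stop on an object; FORCE is the grip in N (left out, the last holds). Time passes only in rows, so rows that repeat a pose let the fingers close. It gives the time, the measured TCP pose, the force and the opening at its end, in the units of the state.
- robot.state(): the state, without advancing time (a new reading comes with each control period).
- robot.grab_frame(name): name is "scene" or "top" or "wrist"; returns a dict with "pixels" (400x640x3 uint8, red, green, blue), "z_map" (400x640 float32, m along the optical axis (not along the pixel's ray), 0 where there is no reading), "fx", "fy", "cx", "cy" (pixels), "cam_to_world" (4x4, takes a point from camera to world coordinates); the wrist camera has in their place "mount" (4x4, takes a point from camera to tool coordinates, whose origin is the TCP and whose axes are the tool frame's). Camera axes: x right, y down, z forward; pixel columns grow to the right and rows downward; lengths in m; the calibration is good to about 2 mm. The wrist camera is an equidistant fisheye: a pixel r from the principal point sees the ray r / f radians off the axis. A picture is of the moment at which its call begins: read the wrist's pose just before it.
- robot.hand_in(): hands the job in, once; it reports no verdict.
The state is a dict: "time": time; "joint_positions": joint angles; "joint_vel": joint speeds; "joint_torque": joint torques, N m; "position": TCP position; "tool_rot": TCP orientation; "wrist_force": force on the tool from outside, world axes, zero at the start; "wrist_torque": the same for the moment, N m; "gripper_width": finger opening in m.
Only numpy, scipy, OpenCV 4.12 (cv2) and the standard library are available. Lean on these libraries where they do the work, as an engineer would, in place of code of your own. Each camera call takes 0.05 s, during which the arm holds its last target. There are 200 camera calls.

## Working session

There is one attempt and no reset: what is moved stays moved. The work goes in short steps, Python scripts to look and compute and a shell command to move; the robot and the scene stay as the last step left them, time stands still between calls to the robot, and variables do not carry over. Pictures are saved under pics/ and viewed, on a budget of 10 in all, crops included, one or two more only if the job needs it, and the job is handed in when it is done.

```bash
ls; mkdir -p pics
cat > h.py <<'E'
import numpy as np, cv2, json
from scipy.spatial.transform import Rotation as R
from rig import robot
def Rq(q): return R.from_quat(np.r_[q[1:],q[0]])
def pts(f):
    z=f["z_map"]; v,u=np.indices(z.shape)
    p=np.stack([(u-f["cx"])/f["fx"]*z,(v-f["cy"])/f["fy"]*z,z],-1)
    T=np.array(f["cam_to_world"]); w=p@T[:3,:3].T+T[:3,3]; w[z==0]=np.nan
    return w
def save(n,im): cv2.imwrite("pics/"+n,np.ascontiguousarray(im[...,::-1]))
E
python3 - <<'E'
from h import *
for n in("scene","top"):
    f=robot.grab_frame(n); np.savez("%s.npz"%n,**f); save(n+".png",f["pixels"])
s=robot.state(); print(s); print(Rq(s["tool_rot"]).as_matrix().round(3))
E
```

```text
pics
{'time': 0.1, 'joint_positions': array([-1.35088619,  0.46938712, -0.04857554,  1.53354311,  0.02410707,
        1.14098329, -0.08231816]), 'joint_vel': array([ 0.0005007 , -0.00184711, -0.00048451, -0.00277369, -0.00201448,
        0.0017477 , -0.000707  ]), 'joint_torque': array([ 1.20878536e-03, -5.09173143e+01, -8.09019827e-02, -2.36830580e+01,
       -6.14719139e-02,  3.44000955e-02,  5.52717142e-05]), 'position': array([0.16609082, 0.65371113, 0.22159983]), 'tool_rot': array([ 0.55771088, -0.43448909,  0.55864661,  0.43369548]), 'wrist_force': array([ 0.07637561,  0.18114617, -0.32637814]), 'wrist_torque': array([-0.01184664, -0.035345  , -0.04197509]), 'gripper_width': 0.0870460521689159}
[[-0.    -0.969  0.246]
 [-0.002  0.246  0.969]
 [-1.    -0.    -0.002]]
```

View pics/scene.png

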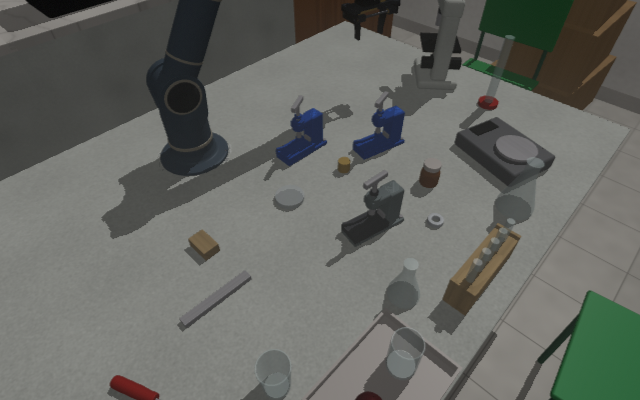

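View pics/top.png

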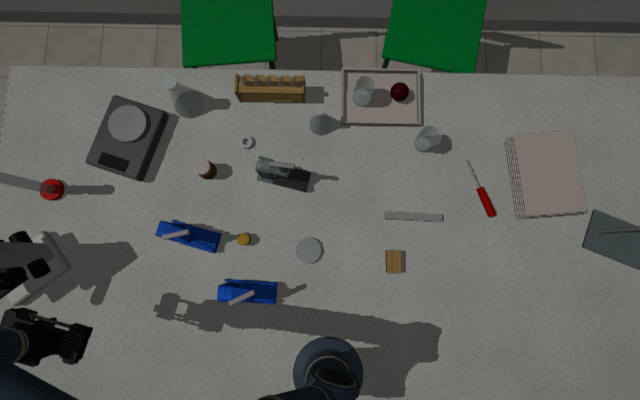

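Candidates: the grey clamp is at top (283,172) / scene (373,210). The blue look-alikes are at top (190,236) and (248,291). The bar is at top (414,216) / scene (216,298). The wooden block (394,261) and the screwdriver are not bars. The beaker is probably at top (428,138) or (363,92 in the tray), and the flask at (320,123) or (187,100). I'll choose the grey clamp and the steel bar, then measure and check with one crop.

```bash
cat > m.py <<'E'
from h import *
f=dict(np.load("top.npz")); w=pts(f); im=f["pixels"]
g=dict(np.load("scene.npz")); ws=pts(g)
print("base px world", w[216,414], "fx",f["fx"],f["cam_to_world"][:3,3])
def rect(P,name):
    r=cv2.minAreaRect((P[:,:2]*1000).astype(np.float32)); print(name,len(P),np.round(r[0],1),np.round(r[1],1),round(r[2],1),"zmed",np.nanmedian(P[:,2]).round(4))
c=w[216,414,:2]
for W,n in((w,"top"),(ws,"scene")):
    m=(abs(W[...,2]-.013)<.007)&(np.hypot(W[...,0]-c[0],W[...,1]-c[1])<.13)
    rect(W[m],"bar "+n)
    c2=w[172,283,:2]; near=np.hypot(W[...,0]-c2[0],W[...,1]-c2[1])<.13
    for a,b in((.008,.028),(.024,.036),(.036,.048),(.11,.124),(.118,.135),(.16,.2)):
        m=near&(W[...,2]>a)&(W[...,2]<b)
        if m.sum()>8: rect(W[m],f"clamp {n} {a}-{b}")
for n,(u,v) in dict(beaker=(428,138),flask=(320,123),bottle=(206,170)).items():
    q=w[v-22:v+23,u-22:u+23].reshape(-1,3); q=q[q[:,2]>.03]; print(n,q.min(0).round(3),q.max(0).round(3))
a=cv2.resize(im[130:240,220:460],None,fx=3.3,fy=3.3,interpolation=2)
save("crop1.png",a)
b=g["pixels"][160:250,320:430]
save("crop2.png",np.vstack([cv2.resize(a,(600,275)),cv2.resize(b,(398,325),interpolation=2).copy() if 0 else cv2.copyMakeBorder(cv2.resize(b,(398,325),interpolation=2),0,0,0,202,0)]))
E
python3 m.py
```

```text
base px world [ 0.48332598 -0.26833327  0.01634095] fx 377.2511604011851 [0.36382686 0.02542851 1.21299837]
bar top 452 [ 484.8 -278.4] [206.4 198.8] 34.4 zmed 0.0144
clamp top 0.008-0.028 158 [617.8 134.3] [181.2 120.6] 67.7 zmed 0.0203
clamp top 0.024-0.036 392 [603.4 145.2] [152.2  64.3] 76.6 zmed 0.0305
clamp top 0.036-0.048 129 [598.4 144.4] [146.4  54.3] 80.0 zmed 0.0385
clamp top 0.11-0.124 281 [610.4 172.8] [101.5  46.1] 76.3 zmed 0.12
clamp top 0.118-0.135 278 [611.  172.3] [99.9 45. ] 76.9 zmed 0.1211
clamp top 0.16-0.2 151 [603.3 141.7] [73.8 14.1] 83.7 zmed 0.1856
bar scene 946 [ 429.5 -272.2] [191.  134.5] 88.5 zmed 0.0153
clamp scene 0.008-0.028 363 [610.8 149.1] [167.8  63. ] 73.6 zmed 0.0175
clamp scene 0.024-0.036 617 [604.6 143.9] [153.   65.9] 76.5 zmed 0.0304
clamp scene 0.036-0.048 291 [607.  143.9] [153.4  57.1] 74.4 zmed 0.0389
clamp scene 0.11-0.124 423 [611.3 172. ] [103.7  46.8] 74.8 zmed 0.1195
clamp scene 0.118-0.135 408 [611.8 171. ] [101.6  45.9] 76.4 zmed 0.1208
clamp scene 0.16-0.2 221 [604.1 140.3] [74.9 15.6] 83.4 zmed 0.1851
beaker [ 0.69  -0.334  0.03 ] [ 0.8   -0.243  0.101]
flask [ 0.753 -0.035  0.03 ] [0.857 0.069 0.129]
bottle [0.591 0.37  0.03 ] [0.644 0.422 0.082]
```

View pics/crop2.png

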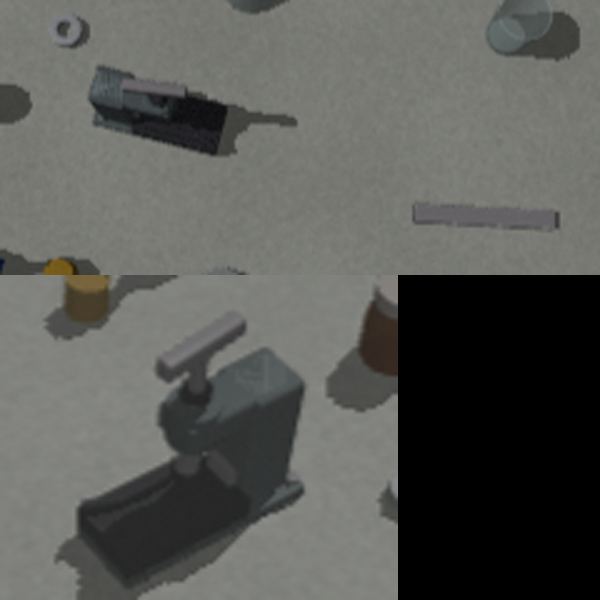

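Confirmed: the crop shows the grey clamp with its mouth to the right (at crop (225,125)), i.e. facing world -y, and the plain bar at crop (485,216). Next I'll refine both poses.

```bash
cat > m2.py <<'E'
from h import *
for n,c in(("top",(.483,-.275)),("scene",(.483,-.275))):
    f=dict(np.load(n+".npz")); w=pts(f)
    near=(abs(w[...,0]-.483)<.06)&(abs(w[...,1]+.275)<.13)
    m=(near&(w[...,2]>.0105)&(w[...,2]<.022)).astype(np.uint8)
    k,l,st,_=cv2.connectedComponentsWithStats(m); i=1+st[1:,4].argmax(); P=w[l==i]
    T=P[P[:,2]>.0125]; r=cv2.minAreaRect((T[:,:2]*1000).astype(np.float32)); mu=T.mean(0)
    e=np.linalg.svd(T[:,:2]-mu[:2])[2][0]; print(n,"bar",len(T),np.round(r,1) if 0 else r,"mean",mu.round(4),"ang",np.degrees(np.arctan2(e[1],e[0])).round(2))
    cl=np.hypot(w[...,0]-.605,w[...,1]-.145)<.12
    for a,b,t in((.168,.2,"handle"),(.115,.132,"armtop"),(.025,.042,"bed")):
        P=w[cl&(w[...,2]>a)&(w[...,2]<b)]; r=cv2.minAreaRect((P[:,:2]*1000).astype(np.float32)); mu=P.mean(0)
        e=np.linalg.svd(P[:,:2]-mu[:2])[2][0]; print(" ",t,np.round(r[0],1),np.round(r[1],1),round(r[2],1),mu.round(4),"ang",np.degrees(np.arctan2(e[1],e[0])).round(2)%180,"z90",np.percentile(P[:,2],[50,90]).round(4))
    # pad/stem below arm
    P=w[cl&(w[...,2]>.046)&(w[...,2]<.075)&(w[...,1]<.155)]; print(" low",len(P),P.mean(0) if len(P) else "")
E
python3 m2.py
```

```text
top bar 356 ((482.3564453125, -266.873291015625), (177.31283569335938, 24.237396240234375), 87.81184387207031) mean [ 0.4823 -0.2655  0.0154] ang -91.96
  handle [603.3 141.7] [73.8 14.1] 83.7 [0.602  0.141  0.1852] ang 83.64 z90 [0.1857 0.1888]
  armtop [610.5 173. ] [101.1  46.1] 76.3 [0.6087 0.1838 0.121 ] ang 68.13 z90 [0.1208 0.1251]
  bed [603.4 145.2] [152.2  64.3] 76.6 [0.5908 0.1166 0.0326] ang 93.84 z90 [0.0317 0.0386]
 low 0 
scene bar 774 ((483.07537841796875, -268.286865234375), (180.43466186523438, 25.987348556518555), 87.77899169921875) mean [ 0.4835 -0.2727  0.0156] ang -92.1
  handle [604.1 140.3] [74.9 15.6] 83.4 [0.606  0.1367 0.1833] ang 83.33 z90 [0.1852 0.1876]
  armtop [611.4 172.1] [103.4  46.8] 74.8 [0.6154 0.1715 0.121 ] ang 79.6 z90 [0.1204 0.1261]
  bed [604.6 143.7] [153.7  65.9] 76.5 [0.6054 0.1215 0.0327] ang 67.74 z90 [0.0313 0.0391]
 low 58 [0.60655739 0.13555805 0.06334253]
```

```bash
cat >> h.py <<'E'
def rel(p,yaw=None,verb=True):
    "units of move from here to TCP position p (m), jaw axis yaw (deg)"
    s=robot.state(); M=Rq(s["tool_rot"]).as_matrix(); y0=np.degrees(np.arctan2(M[1,2],M[0,2]))
    d=M.T@(np.array(p)-s["position"])/.04
    t=0 if yaw is None else (y0-yaw)/6
    print("rel",d.round(3),"turn",round(t,3)," yaw now",y0.round(2),s["position"].round(4),"tilt",M[:,0].round(3))
def st():
    s=robot.state(); print(s["time"],s["position"].round(4),"F",s["wrist_force"].round(2),"T",s["wrist_torque"].round(3),"w",s["gripper_width"].round(4),"j",s["joint_positions"].round(2))
E
python3 - <<'E'
from h import *
rel((.52,.3,.30),40);rel((.62,0,.30),10);rel((.4813,-.3036,.15),-2.2);rel((.4813,-.3036,.003),-2.2)
E
```

```text
rel [ -1.948 -10.753  -6.395] turn 5.957  yaw now 75.74 [0.1661 0.6537 0.2216] tilt [-0.    -0.002 -1.   ]
rel [ -1.936 -15.023 -13.048] turn 10.957  yaw now 75.74 [0.1661 0.6537 0.2216] tilt [-0.    -0.002 -1.   ]
rel [  1.828 -13.531 -21.252] turn 12.991  yaw now 75.74 [0.1661 0.6537 0.2216] tilt [-0.    -0.002 -1.   ]
rel [  5.503 -13.531 -21.246] turn 12.991  yaw now 75.74 [0.1661 0.6537 0.2216] tilt [-0.    -0.002 -1.   ]
```

```bash
python3 -m handwheel '[[[0,-1.95,-2,-1,1],[0,-1.95,-10.75,-6.4,6],[0,-1.95,-10.75,-6.4,6],[0,-1.95,-10.75,-6.4,6],[0,-1.95,-10.75,-6.4,6],[0,-1.95,-10.75,-6.4,6],[0,-1.95,-10.75,-6.4,6],[0,-1.95,-10.75,-6.4,6],[0,-1.95,-15,-13,11],[0,-1.95,-15,-13,11],[0,-1.95,-15,-13,11],[0,-1.95,-15,-13,11]]]' 40; python3 -c "
from h import *
rel((.62,0,.30),10);rel((.4813,-.3036,.15),-2.2);rel((.4813,-.3036,.003),-2.2);st()"
```

```text
time: 1.6
position: [0.5927, 0.0753, 0.2998]
tool_rot: [0.704, -0.061, 0.705, 0.059]
wrist_force: [1.2, 0.1, 0.9]
gripper_width: 0.087
rel [-0.002 -1.972  0.354] turn -0.046  yaw now 9.73 [0.5927 0.0753 0.2998] tilt [-0.001 -0.002 -1.   ]
rel [ 3.764 -8.861 -4.342] turn 1.988  yaw now 9.73 [0.5927 0.0753 0.2998] tilt [-0.001 -0.002 -1.   ]
rel [ 7.439 -8.855 -4.338] turn 1.988  yaw now 9.73 [0.5927 0.0753 0.2998] tilt [-0.001 -0.002 -1.   ]Traceback (most recent call last):
  File "<string>", line 3, in <module>
    rel((.62,0,.30),10);rel((.4813,-.3036,.15),-2.2);rel((.4813,-.3036,.003),-2.2);st()
                                                                                   ~~^^
  File "h.py", line 18, in st
    s=robot.state(); print(s["time"],s["position"].round(4),"F",s["wrist_force"].round(2),"T",s["wrist_torque"].round(3),"w",s["gripper_width"].round(4),"j",s["joint_positions"].round(2))
                                                                                                                             ^^^^^^^^^^^^^^^^^^^^^^^^
AttributeError: 'float' object has no attribute 'round'
```

```bash
sed -i 's/s\["gripper_width"\].round(4)/round(float(s["gripper_width"]),4)/' h.py; python3 -m handwheel '[[[0,2.5,-8.86,-4.34,2],[0,3.76,-8.86,-4.34,2],[0,3.76,-8.86,-4.34,2],[0,3.76,-8.86,-4.34,2],[0,3.76,-8.86,-4.34,2],[0,3.76,-8.86,-4.34,2],[0,3.76,-8.86,-4.34,2],[0,3.76,-8.86,-4.34,2],[0,3.76,-8.86,-4.34,2]]]'; python3 -c "
from h import *
rel((.4813,-.3036,.003),-2.2);st()
s=robot.state();f=robot.grab_frame('wrist');save('w1.png',f['pixels']);np.savez('w1.npz',**f,pos=s['position'],q=s['tool_rot']);print(f['mount'].round(3),f['fx'],f['cx'],f['cy'])"
```

```text
time: 2.72
position: [0.4816, -0.3028, 0.1499]
tool_rot: [0.707, 0.014, 0.707, -0.014]
wrist_force: [-0.2, -0.1, -0.3]
gripper_width: 0.087
rel [ 3.673 -0.018 -0.004] turn -0.008  yaw now -2.25 [ 0.4816 -0.3028  0.1499] tilt [-0.001 -0.001 -1.   ]
2.725 [ 0.4816 -0.3028  0.1499] F [-0.17 -0.13 -0.29] T [-0.101  0.076 -0.041] w 0.087 j [ 0.03  0.41  0.59  1.89 -0.29  0.92  0.72]
[[-0.    -0.279  0.96  -0.163]
 [ 0.    -0.96  -0.279  0.077]
 [ 1.    -0.     0.     0.   ]
 [ 0.     0.     0.     1.   ]] 309.70691628693146 324.5854218755848 202.45505478314854
```

View pics/w1.png

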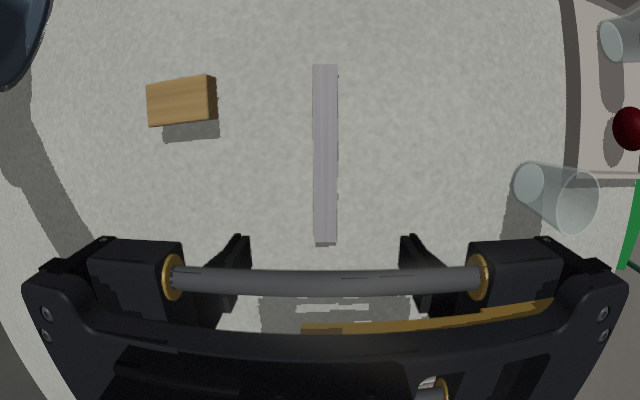

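The wrist view shows the bar centred between the fingers (column ≈325, near end at row 245) and parallel to the image axis. The beaker is to the right at (560,195), clear of the fingers.

```bash
python3 -m handwheel '[[[0,1.5,0,0,0],[0,2.8,0,0,0],[0,3.67,0,0,0],[0,3.67,0,0,0],[180,3.67,0,0,0],[255,3.67,0,0,0],[255,3.67,0,0,0],[255,3.67,0,0,0],[255,3.67,0,0,0],[255,3.67,0,0,0]]]' 55; python3 -c "
from h import *
st()"
```

```text
time: 4.03
position: [0.4821, -0.3023, 0.0034]
tool_rot: [0.707, 0.013, 0.707, -0.014]
wrist_force: [0.4, 0.5, 0.5]
gripper_width: 0.0352
4.025 [ 0.4821 -0.3023  0.0034] F [0.43 0.55 0.5 ] T [-0.102  0.061  0.013] w 0.0352 j [ 0.14  0.62  0.46  1.98 -0.45  0.64  0.86]
```

```bash
python3 -m handwheel '[[[255,0,0,0,0],[255,0,0,0,0],[255,0,0,0,0],[255,-0.5,0,0,0],[255,-1.2,0,0,0],[255,-2.4,0,0,0],[255,-2.4,0,0,0]]]' 55; python3 -c "
from h import *
st();rel((.5542,-.0652,.10),-13.5)"
```

```text
time: 4.9
position: [0.4843, -0.3041, 0.1036]
tool_rot: [0.709, 0.012, 0.704, -0.015]
wrist_force: [1.1, -1.1, -4.5]
gripper_width: 0.0234
4.9 [ 0.4843 -0.3041  0.1036] F [ 1.09 -1.14 -4.5 ] T [-0.298  0.007 -0.002] w 0.0234 j [ 0.06  0.48  0.57  1.93 -0.34  0.82  0.77]
rel [0.074 6.034 1.518] turn 1.885  yaw now -2.19 [ 0.4843 -0.3041  0.1036] tilt [ 0.007 -0.005 -1.   ]
```

```bash
python3 -m handwheel '[[[255,0,1,0.25,0.3],[255,0,2,0.5,0.6],[255,0,3.2,0.8,1],[255,0,4.4,1.1,1.4],[255,0,5.4,1.4,1.7],[255,0,6.03,1.52,1.88],[255,0,6.03,1.52,1.88],[255,0,6.03,1.52,1.88]]]'
python3 - <<'E'
from h import *
st();rel((.5542,-.0652,.036),-13.5)
s=robot.state()
W=[]
for n in("wrist","scene"):
    f=robot.grab_frame(n); np.savez(n+"2.npz",**f,pos=s['position'],q=s['tool_rot']); W.append(f)
save("w2.png",np.vstack([W[0]["pixels"][:260,80:560],cv2.resize(W[1]["pixels"][150:300,200:430],(480,313))]))
E
```

```text
time: 5.9
position: [0.5532, -0.0662, 0.1024]
tool_rot: [0.704, 0.081, 0.7, -0.085]
wrist_force: [-0.5, -0.0, -4.1]
gripper_width: 0.0234
5.9 [ 0.5532 -0.0662  0.1024] F [-0.54 -0.02 -4.11] T [-0.238  0.142 -0.039] w 0.0234 j [-0.42  0.47  0.61  1.97 -0.36  0.81  0.15]
rel [1.66  0.036 0.008] turn 0.0  yaw now -13.5 [ 0.5532 -0.0662  0.1024] tilt [ 0.005 -0.005 -1.   ]
```

View pics/w2.png

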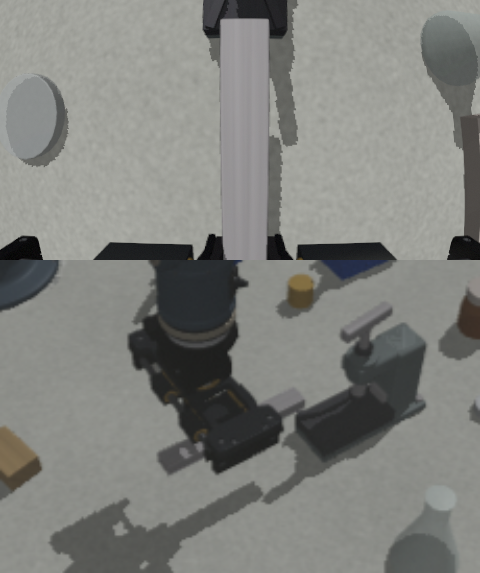

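The bar is held straight, with its lead end in front of the grey mouth (wrist crop (245,18)). I'll measure the bar against the rails in the same wrist depth image.

```bash
cat > m3.py <<'E'
from h import *
import sys
def wpts(f):
    z=f["z_map"]; v,u=np.indices(z.shape); a=(u-f["cx"])/f["fx"]; b=(v-f["cy"])/f["fy"]; r=np.hypot(a,b)+1e-9
    k=np.tan(r)/r*z; p=np.stack([a*k,b*k,z],-1); T=f["mount"]; q=p@T[:3,:3].T+T[:3,3]
    q[(z==0)|(r>1.3)]=np.nan; return q
def wworld(f):
    return wpts(f)@Rq(f["q"]).as_matrix().T+f["pos"]
if __name__=="__main__":
    f=dict(np.load("wrist2.npz")); q=wpts(f)
    # bar: tool x (depth) about -0.003-.015, y>0.01
    b=q[(abs(q[...,2])<.02)&(q[...,1]>.02)&(q[...,1]<.14)&(abs(q[...,0]+.015)<.012)]
    print("bar",len(b),np.nanmin(b,0).round(4),np.nanmax(b,0).round(4))
    for lo in np.arange(.03,.13,.015):
        s=b[(b[:,1]>=lo)&(b[:,1]<lo+.015)]
        if len(s)>5: print(round(lo,3),len(s),"z",s[:,2].min().round(4),s[:,2].max().round(4),"x",np.median(s[:,0]).round(4))
    w=wworld(f); 
    ex=np.array([.2334,.9724]); A=np.array([.6037,.141]); d=w[...,:2]-A
    cx=d@ex; cy=d@np.array([-ex[1],ex[0]])
    for lo in np.arange(-.075,.0,.008):
        m=(cx>=lo)&(cx<lo+.008)&(abs(cy)<.05)&(w[...,2]>.02)&(w[...,2]<.05)
        hi=m&(w[...,2]>.0345); l=m&(w[...,2]<.0335)
        if m.sum()>20: print("clamp",round(lo,3),m.sum(),"y",cy[m].min().round(4),cy[m].max().round(4),"rail+",cy[hi&(cy>0)].min().round(4) if (hi&(cy>0)).any() else '-',"rail-",cy[hi&(cy<0)].max().round(4) if (hi&(cy<0)).any() else '-',"bedz",np.median(w[...,2][l]).round(4) if l.any() else '-')
    print("cx range bed", np.nanmin(cx[(w[...,2]>.025)&(w[...,2]<.034)&(abs(cy)<.03)&(cx>-.09)]).round(4))
E
python3 m3.py
```

```text
bar 10058 [-0.0145  0.02   -0.0122] [-0.0093  0.1265  0.0124]
0.03 1352 z -0.0122 0.0123 x -0.0123
0.045 1422 z -0.0121 0.0124 x -0.0123
0.06 1494 z -0.0118 0.0118 x -0.0121
0.075 1499 z -0.0118 0.0121 x -0.012
0.09 1495 z -0.0122 0.0122 x -0.0119
0.105 1414 z -0.0122 0.0122 x -0.0117
0.12 541 z -0.0117 0.0116 x -0.0116
clamp -0.075 326 y -0.0319 0.0321 rail+ 0.0215 rail- -0.0219 bedz 0.0292
clamp -0.067 467 y -0.0317 0.0313 rail+ 0.0188 rail- -0.0192 bedz 0.0313
clamp -0.059 806 y -0.0322 0.0323 rail+ 0.0159 rail- -0.0162 bedz 0.0312
clamp -0.051 510 y -0.0317 0.0317 rail+ 0.0146 rail- -0.015 bedz 0.0311
cx range bed -0.0705
```

```bash
python3 -m handwheel '[[[255,0.8,0,0,0],[255,1.66,0.03,0,0],[255,1.66,0.03,0,0],[255,1.66,0.03,0,0]]]'; python3 -c "
from h import *
st();rel((.5542,-.0652,.036),-13.5);
A=np.array([.6037,.141]);ex=np.array([.2334,.9724]);d=robot.state()['position'][:2]-A;print(d@ex,d@[-ex[1],ex[0]])"
```

```text
time: 6.5
position: [0.5549, -0.0672, 0.0374]
tool_rot: [0.705, 0.083, 0.699, -0.086]
wrist_force: [0.7, -1.0, -3.5]
gripper_width: 0.0232
6.5 [ 0.5549 -0.0672  0.0374] F [ 0.71 -1.04 -3.45] T [-0.201  0.074 -0.066] w 0.0232 j [-0.37  0.56  0.54  2.   -0.44  0.69  0.21]
rel [ 0.034  0.044 -0.028] turn -0.03  yaw now -13.68 [ 0.5549 -0.0672  0.0374] tilt [ 0.008 -0.006 -1.   ]
-0.21380825275153081 -0.0010974505748651644
```

```bash
python3 -m handwheel '[[[255,0.03,0.2,-0.02,-0.03],[255,0.03,0.4,-0.02,-0.03],[255,0.03,0.6,-0.02,-0.03],[255,0.03,0.8,-0.02,-0.03],[255,0.03,1.0,-0.02,-0.03],[255,0.03,1.2,-0.02,-0.03],[255,0.03,1.2,-0.02,-0.03]]]'
cat > c.py <<'E'
from h import *
st();rel((.5542,-.0652,.036),-13.5)
A=np.array([.6037,.141]);ex=np.array([.2334,.9724]);s=robot.state();d=s['position'][:2]-A;F=s['wrist_force'];print("TCP clamp x,y",(d@ex).round(4),(d@[-ex[1],ex[0]]).round(4),"F along,lat",(F[:2]@ex).round(2),(F[:2]@[-ex[1],ex[0]]).round(2))
E
python3 c.py
```

```text
time: 7.38
position: [0.5656, -0.0193, 0.0359]
tool_rot: [0.705, 0.081, 0.699, -0.084]
wrist_force: [-0.2, -0.4, -4.3]
gripper_width: 0.0234
7.375 [ 0.5656 -0.0193  0.0359] F [-0.18 -0.36 -4.29] T [-0.274  0.101 -0.057] w 0.0234 j [-0.45  0.57  0.54  1.98 -0.44  0.69  0.13]
rel [ 0.    -1.183 -0.011] turn 0.015  yaw now -13.41 [ 0.5656 -0.0193  0.0359] tilt [ 0.008 -0.005 -1.   ]
TCP clamp x,y -0.1648 -0.0004 F along,lat -0.39 0.09
```

```bash
python3 -m handwheel '[[[255,0.01,0.18,0,0],[255,0.01,0.36,0,0],[255,0.02,0.54,0,0],[255,0.02,0.72,0,0],[255,0.02,0.9,0,0],[255,0.02,1.08,0,0],[255,0.02,1.26,0,0],[255,0.02,1.4,0,0],[255,0.02,1.4,0,0]]]'; python3 c.py
```

```text
time: 8.5
position: [0.5787, 0.0359, 0.0348]
tool_rot: [0.705, 0.081, 0.699, -0.084]
wrist_force: [-0.8, 0.0, -4.7]
gripper_width: 0.0232
8.5 [0.5787 0.0359 0.0348] F [-0.81  0.   -4.73] T [-0.248  0.152 -0.004] w 0.0232 j [-0.54  0.59  0.54  1.95 -0.45  0.71  0.04]
rel [-0.021 -2.601 -0.013] turn 0.025  yaw now -13.35 [0.5787 0.0359 0.0348] tilt [ 0.008 -0.005 -1.   ]
TCP clamp x,y -0.108 -0.0003 F along,lat -0.19 0.79
```

```bash
python3 -m handwheel '[[[255,0.02,0.06,0,0],[255,0.03,0.12,0,0],[255,0.03,0.18,0,0],[255,0.03,0.24,0,0],[255,0.03,0.26,0,0],[255,0.03,0.26,0,0]]]' 30; python3 c.py
```

```text
time: 9.25
position: [0.5813, 0.0463, 0.0337]
tool_rot: [0.705, 0.081, 0.699, -0.084]
wrist_force: [0.4, 0.5, -2.5]
gripper_width: 0.0239
9.25 [0.5813 0.0463 0.0337] F [ 0.45  0.47 -2.51] T [-0.061  0.075 -0.034] w 0.0239 j [-0.55  0.6   0.54  1.94 -0.45  0.71  0.02]
rel [-0.05  -2.868 -0.015] turn 0.026  yaw now -13.35 [0.5813 0.0463 0.0337] tilt [ 0.008 -0.005 -1.   ]
TCP clamp x,y -0.0973 -0.0003 F along,lat 0.56 -0.33
```

```bash
python3 -m handwheel '[[[255,0,0.02,0,0],[255,0,0.035,0,0],[255,0,0.05,0,0],[255,0,0.06,0,0],[255,0,0.06,0,0]]]'; python3 c.py
```

```text
time: 9.88
position: [0.5818, 0.0486, 0.0336]
tool_rot: [0.705, 0.081, 0.699, -0.084]
wrist_force: [-0.5, -1.9, -2.6]
gripper_width: 0.0235
9.875 [0.5818 0.0486 0.0336] F [-0.51 -1.86 -2.56] T [-0.205  0.133 -0.029] w 0.0235 j [-0.56  0.6   0.54  1.94 -0.45  0.71  0.02]
rel [-0.051 -2.929 -0.014] turn 0.026  yaw now -13.35 [0.5818 0.0486 0.0336] tilt [ 0.008 -0.005 -1.   ]
TCP clamp x,y -0.0949 -0.0003 F along,lat -1.93 0.06
```

```bash
python3 -m handwheel '[[[255,0,0.015,0,0],[255,0,0.03,0,0],[255,0,0.045,0,0],[255,0,0.045,0,0]]]'; python3 c.py
```

```text
time: 10.38
position: [0.5823, 0.0506, 0.0336]
tool_rot: [0.705, 0.081, 0.699, -0.083]
wrist_force: [0.4, -0.6, -2.1]
gripper_width: 0.0237
10.375 [0.5823 0.0506 0.0336] F [ 0.37 -0.61 -2.09] T [-0.16   0.138 -0.017] w 0.0237 j [-0.56  0.6   0.54  1.94 -0.45  0.71  0.02]
rel [-0.051 -2.978 -0.015] turn 0.027  yaw now -13.34 [0.5823 0.0506 0.0336] tilt [ 0.008 -0.005 -1.   ]
TCP clamp x,y -0.0929 -0.0003 F along,lat -0.51 -0.5
```

```bash
python3 -m handwheel '[[[255,0,0.015,0,0],[255,0,0.03,0,0],[255,0,0.045,0,0],[255,0,0.045,0,0]]]'; python3 c.py
```

```text
time: 10.88
position: [0.5824, 0.0514, 0.0336]
tool_rot: [0.705, 0.081, 0.699, -0.084]
wrist_force: [-0.9, -4.1, -2.0]
gripper_width: 0.0235
10.875 [0.5824 0.0514 0.0336] F [-0.94 -4.07 -2.  ] T [-0.924  0.35   0.012] w 0.0235 j [-0.56  0.6   0.54  1.94 -0.45  0.71  0.01]
rel [-0.05  -2.999 -0.011] turn 0.021  yaw now -13.37 [0.5824 0.0514 0.0336] tilt [ 0.007 -0.006 -1.   ]
TCP clamp x,y -0.0921 -0.0002 F along,lat -4.18 -0.04
```

```bash
python3 -m handwheel '[[[255,0,0.03,0,0],[255,0,0.045,0,0],[255,0,0.045,0,0]]]'; python3 c.py
```

```text
time: 11.25
position: [0.5823, 0.0514, 0.0335]
tool_rot: [0.705, 0.08, 0.7, -0.085]
wrist_force: [-1.7, -4.9, -1.7]
gripper_width: 0.0237
11.25 [0.5823 0.0514 0.0335] F [-1.66 -4.93 -1.72] T [-1.371  0.565  0.021] w 0.0237 j [-0.56  0.6   0.54  1.94 -0.45  0.71  0.01]
rel [-0.045 -2.998 -0.007] turn 0.011  yaw now -13.43 [0.5823 0.0514 0.0335] tilt [ 0.007 -0.008 -1.   ]
TCP clamp x,y -0.0921 -0.0001 F along,lat -5.19 0.47
```

The stop is contacted: the tool is blocked at about 5 N. I'll release, let the bar settle and lift.

```bash
python3 -m handwheel '[[[255,0,-0.02,0,0],[150,0,-0.02,0,0],[100,0,-0.02,0,0],[0,0,-0.02,0,0],[0,0,-0.02,0,0],[0,-1,-0.02,0,0],[0,-2.3,-0.02,0,0],[0,-3.6,-0.02,0,0],[0,-4.9,-0.02,0,0],[0,-5.6,-0.02,0,0],[0,-5.6,-0.02,0,0]]]'
python3 - <<'E'
import runpy; runpy.run_path("c.py")
from h import *; from m3 import wworld
s=robot.state(); f=robot.grab_frame("wrist"); f.update(pos=s["position"],q=s["tool_rot"]); np.savez("wrist3.npz",**f); w=wworld(f)
g=robot.grab_frame("scene"); np.savez("scene3.npz",**g); ws=pts(g)
A=np.array([.6037,.141]);ex=np.array([.2334,.9724]);ey=np.array([-ex[1],ex[0]])
for n,W in(("wrist",w),("scene",ws)):
    d=W[...,:2]-A; x=d@ex; y=d@ey; z=W[...,2]
    m=(abs(x)<.05)&(abs(y)<.03)&(z>.172)&(z<.2); P=W[m]
    if len(P): print(n,"handle",len(P),cv2.minAreaRect((P[:,:2]*1000).astype(np.float32)),np.percentile(P[:,2],[50,95]).round(4))
    m=(abs(x)<.2)&(x<-.075)&(abs(y)<.02)&(z>.036)&(z<.056)
    P=np.c_[x[m],y[m],z[m]]; print(n,"bar",len(P),cv2.minAreaRect((P[:,:2]*1000).astype(np.float32)) if len(P) else '',np.median(P[:,2]) if len(P) else '')
    m=(x>.035)&(x<.1)&(abs(y)<.03)&(z>.112)&(z<.13); 
    if m.any(): print(n,"column back",np.percentile(x[m],[99,100]).round(4))
save("w3.png",np.vstack([f["pixels"][:260,80:560],cv2.resize(g["pixels"][150:300,200:430],(480,313))]))
E
```

```text
time: 12.62
position: [0.582, 0.0523, 0.2598]
tool_rot: [0.707, 0.081, 0.698, -0.084]
wrist_force: [0.4, 1.2, -0.7]
gripper_width: 0.0868
12.625 [0.582  0.0523 0.2598] F [ 0.41  1.15 -0.69] T [-0.084  0.096  0.043] w 0.0868 j [-0.72  0.33  0.71  1.75 -0.23  1.14 -0.17]
rel [ 5.605 -3.001 -0.064] turn 0.012  yaw now -13.43 [0.582  0.0523 0.2598] tilt [ 0.012 -0.006 -1.   ]
TCP clamp x,y -0.0913 0.0004 F along,lat 1.22 -0.13
wrist handle 1737 ((604.4639282226562, 142.92486572265625), (74.19036102294922, 14.765385627746582), 84.16050720214844) [0.1874 0.1887]
wrist bar 983 ((-110.46694946289062, -0.2200784683227539), (21.96544075012207, 70.92866516113281), 89.66381072998047) 0.04610860915100359
wrist column back [0.0832 0.0837]
scene handle 207 ((604.2210693359375, 139.90786743164062), (74.94772338867188, 15.53521728515625), 83.92913055419922) [0.1852 0.1882]
scene bar 285 ((-112.00927734375, -0.3824195861816406), (73.7146987915039, 26.65707015991211), 0.1325664520263672) 0.04492623938160856
scene column back [0.0811 0.0819]
```

View pics/w3.png

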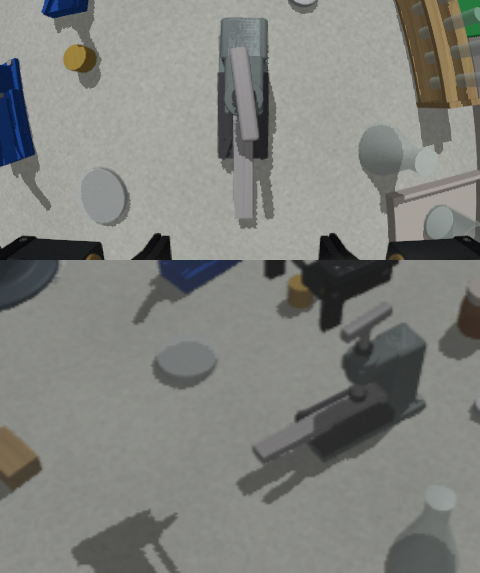

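The bar lies in the clamp (wrist crop bar end (244,215), handle (243,95)). Its outer end is 148 mm from the measured screw axis, which is the home value. Now the handle.

```bash
python3 -c "
from h import *
rel((.6044,.1425,.26),-5.9);rel((.6044,.1425,.160),-5.9)"
```

```text
rel [-0.098  2.329  0.071] turn -1.253  yaw now -13.42 [0.58   0.0525 0.2566] tilt [ 0.005 -0.008 -1.   ]
rel [2.402 2.344 0.053] turn -1.253  yaw now -13.42 [0.58   0.0525 0.2566] tilt [ 0.005 -0.008 -1.   ]
```

```bash
python3 -m handwheel '[[[0,-0.1,1,0.07,-0.6],[0,-0.1,2.34,0.06,-1.25],[0,-0.1,2.34,0.06,-1.25],[0,-0.1,2.34,0.06,-1.25],[0,0.8,2.34,0.05,-1.25],[0,1.6,2.34,0.05,-1.25],[0,2.4,2.34,0.05,-1.25],[0,2.4,2.34,0.05,-1.25],[0,2.4,2.34,0.05,-1.25]]]'; python3 -c "
from h import *
rel((.6044,.1425,.160),-5.9);st()"
```

```text
time: 13.85
position: [0.6049, 0.1412, 0.1611]
tool_rot: [0.709, 0.035, 0.704, -0.04]
wrist_force: [-0.0, -0.1, 0.6]
gripper_width: 0.0873
rel [ 0.028  0.03  -0.017] turn -0.02  yaw now -6.02 [0.6049 0.1412 0.1611] tilt [ 0.007 -0.008 -1.   ]
13.85 [0.6049 0.1412 0.1611] F [-0.02 -0.1   0.56] T [-0.149  0.011 -0.029] w 0.0873 j [-0.74  0.49  0.61  1.76 -0.32  0.98 -0.12]
```

```bash
python3 -m handwheel '[[[150,0.03,0.03,-0.015,0],[200,0.03,0.03,-0.015,0],[255,0.03,0.03,-0.015,0],[255,0.03,0.03,-0.015,0],[255,0.03,0.03,-0.015,0],[255,0.03,0.03,-0.015,0],[255,0.03,0.03,-0.015,0],[255,0.03,0.03,-0.015,0],[255,0.03,0.03,-0.015,0]]]' 60; python3 -c "
from h import *
rel((.6044,.1425,.160),-5.9);st()"
```

```text
time: 14.98
position: [0.6043, 0.1425, 0.1599]
tool_rot: [0.709, 0.035, 0.704, -0.04]
wrist_force: [-0.5, -0.5, 0.3]
gripper_width: 0.0136
rel [-0.002  0.001  0.002] turn -0.021  yaw now -6.03 [0.6043 0.1425 0.1599] tilt [ 0.006 -0.008 -1.   ]
14.975 [0.6043 0.1425 0.1599] F [-0.49 -0.45  0.33] T [-0.095  0.146  0.008] w 0.0136 j [-0.74  0.49  0.61  1.77 -0.32  0.98 -0.12]
```

```bash
python3 -m handwheel '[[[255,0,0,0,0.7],[255,0.01,0,0,1.4],[255,0.02,0,0,2.1],[255,0.03,0,0,2.8],[255,0.035,0,0,3.5],[255,0.042,0,0,4]]]'
cat > t.py <<'E'
from h import *
s=robot.state();M=Rq(s["tool_rot"]).as_matrix();print("yaw",np.degrees(np.arctan2(M[1,2],M[0,2])).round(2),"Taxial",(s["wrist_torque"]@M[:,0]).round(3));st();rel((.6044,.1425,.16))
E
python3 t.py
```

```text
time: 15.72
position: [0.6044, 0.1425, 0.1588]
tool_rot: [0.686, 0.181, 0.68, -0.185]
wrist_force: [-0.9, -2.1, 3.1]
gripper_width: 0.0136
yaw -30.04 Taxial -0.341
15.725 [0.6044 0.1425 0.1588] F [-0.86 -2.14  3.09] T [-0.191  0.527  0.335] w 0.0136 j [-0.81  0.52  0.71  1.77 -0.38  1.   -0.48]
rel [-0.03   0.001  0.001] turn 0  yaw now -30.04 [0.6044 0.1425 0.1588] tilt [ 0.006 -0.008 -1.   ]
```

```bash
python3 -m handwheel '[[[255,0.01,0,0,0.7],[255,0.02,0,0,1.4],[255,0.03,0,0,2.1],[255,0.04,0,0,2.8],[255,0.05,0,0,3.5],[255,0.06,0,0,4.2]]]'; python3 t.py
```

```text
time: 16.48
position: [0.6043, 0.1425, 0.157]
tool_rot: [0.63, 0.327, 0.623, -0.329]
wrist_force: [-2.2, -0.2, 3.5]
gripper_width: 0.0134
yaw -55.27 Taxial -0.351
16.475 [0.6043 0.1425 0.157 ] F [-2.17 -0.21  3.47] T [-0.184  0.567  0.346] w 0.0134 j [-0.88  0.55  0.83  1.78 -0.46  1.02 -0.85]
rel [-0.074  0.002  0.001] turn 0  yaw now -55.27 [0.6043 0.1425 0.157 ] tilt [ 0.006 -0.008 -1.   ]
```

```bash
python3 -m handwheel '[[[255,0.01,0,0,0.6],[255,0.02,0,0,1.2],[255,0.026,0,0,1.8]]]'; python3 t.py|head -1;  python3 -m handwheel '[[[255,0.01,0,0,0.6],[255,0.02,0,0,1.2],[255,0.026,0,0,1.8]]]'; python3 t.py
```

```text
time: 16.85
position: [0.6043, 0.1424, 0.1564]
tool_rot: [0.596, 0.384, 0.589, -0.387]
wrist_force: [-1.2, -0.3, 1.8]
gripper_width: 0.0134
yaw -66.09 Taxial -0.374
time: 17.23
position: [0.6043, 0.1425, 0.1556]
tool_rot: [0.557, 0.439, 0.55, -0.441]
wrist_force: [-0.5, 0.6, 1.2]
gripper_width: 0.0127
yaw -76.91 Taxial -0.391
17.225 [0.6043 0.1425 0.1556] F [-0.53  0.6   1.21] T [-0.128  0.424  0.387] w 0.0127 j [-0.94  0.59  0.92  1.78 -0.53  1.04 -1.16]
rel [-0.109  0.003  0.001] turn 0  yaw now -76.91 [0.6043 0.1425 0.1556] tilt [ 0.006 -0.008 -1.   ]
```

```bash
python3 -m handwheel '[[[255,0.008,0,0,0.5],[255,0.016,0,0,1.0]]]' >/dev/null; python3 t.py|head -1;  python3 -m handwheel '[[[255,0.008,0,0,0.5],[255,0.016,0,0,1.0]]]' >/dev/null; python3 t.py
```

```text
yaw -82.91 Taxial -0.36
yaw -88.9 Taxial -0.389
17.725 [0.6042 0.1424 0.1548] F [-0.25 -0.68  1.54] T [-0.108  0.371  0.385] w 0.0132 j [-0.97  0.62  0.98  1.78 -0.57  1.06 -1.33]
rel [-0.131  0.005 -0.001] turn 0  yaw now -88.9 [0.6042 0.1424 0.1548] tilt [ 0.005 -0.009 -1.   ]
```

```bash
python3 -m handwheel '[[[255,0.008,0,0,0.5],[255,0.016,0,0,1.0]]]' >/dev/null; python3 t.py|head -1;  python3 -m handwheel '[[[255,0.008,0,0,0.5],[255,0.016,0,0,1.0]]]' >/dev/null; python3 t.py
```

```text
yaw -94.9 Taxial -0.408
yaw -100.89 Taxial -0.423
18.225 [0.6042 0.1424 0.154 ] F [-0.1  -0.96  2.35] T [-0.071  0.567  0.418] w 0.0131 j [-0.99  0.65  1.03  1.78 -0.61  1.07 -1.51]
rel [-0.15   0.004 -0.001] turn 0  yaw now -100.89 [0.6042 0.1424 0.154 ] tilt [ 0.005 -0.01  -1.   ]
```

```bash
python3 -m handwheel '[[[255,0.008,0,0,0.5],[255,0.016,0,0,1.0]]]' >/dev/null; python3 t.py|head -1;  python3 -m handwheel '[[[255,0.008,0,0,0.5],[255,0.016,0,0,1.0]]]' >/dev/null; python3 t.py
```

```text
yaw -106.87 Taxial -0.505
yaw -112.85 Taxial -0.525
18.725 [0.6042 0.1424 0.1533] F [-0.27 -0.51  2.63] T [-0.025  0.543  0.519] w 0.0132 j [-1.02  0.67  1.08  1.78 -0.66  1.1  -1.68]
rel [-0.166  0.005 -0.002] turn 0  yaw now -112.85 [0.6042 0.1424 0.1533] tilt [ 0.004 -0.01  -1.   ]
```

```bash
python3 -m handwheel '[[[255,0.006,0,0,0.4],[255,0.012,0,0,0.8]]]' >/dev/null; python3 t.py
```

```text
yaw -117.72 Taxial -0.517
18.975 [0.6042 0.1425 0.153 ] F [-1.14 -1.51  2.33] T [-0.078  0.53   0.512] w 0.0136 j [-1.03  0.69  1.1   1.78 -0.67  1.1  -1.75]
rel [-0.174  0.005 -0.002] turn 0  yaw now -117.72 [0.6042 0.1425 0.153 ] tilt [ 0.004 -0.01  -1.   ]
```

```bash
python3 -m handwheel '[[[255,0.004,0,0,0.3],[255,0.008,0,0,0.6]]]' >/dev/null; python3 t.py|head -1;python3 -m handwheel '[[[255,0.002,0,0,0.2]]]' >/dev/null; python3 t.py
```

```text
yaw -121.42 Taxial -0.509
yaw -122.69 Taxial -0.523
19.35 [0.6042 0.1425 0.1528] F [-1.32 -1.04  1.71] T [0.021 0.454 0.518] w 0.0132 j [-1.04  0.7   1.12  1.79 -0.69  1.11 -1.82]
rel [-0.18   0.004 -0.002] turn 0  yaw now -122.69 [0.6042 0.1425 0.1528] tilt [ 0.004 -0.01  -1.   ]
```

```bash
python3 -m handwheel '[[[255,0.006,0,0,0.4],[255,0.012,0,0,0.8]]]' >/dev/null; python3 t.py|head -1;python3 -m handwheel '[[[255,0.004,0,0,0.4]]]' >/dev/null; python3 t.py
```

```text
yaw -127.65 Taxial -0.593
yaw -130.21 Taxial -0.562
19.725 [0.6042 0.1425 0.1523] F [-0.64 -1.17  3.2 ] T [0.016 0.59  0.556] w 0.0135 j [-1.05  0.72  1.15  1.79 -0.72  1.13 -1.93]
rel [-0.191  0.004 -0.002] turn 0  yaw now -130.21 [0.6042 0.1425 0.1523] tilt [ 0.004 -0.01  -1.   ]
```

```bash
python3 -m handwheel '[[[255,0.006,0,0,0.4],[255,0.01,0,0,0.7]]]' >/dev/null; python3 t.py
python3 - <<'E'
from h import *
for i in range(4):
    robot.grab_frame("wrist"); s=robot.state(); M=Rq(s["tool_rot"]).as_matrix(); print((s["wrist_torque"]@M[:,0]).round(3))
E
```

```text
yaw -134.54 Taxial -0.576
19.975 [0.6043 0.1424 0.1521] F [-1.46 -1.19  4.84] T [0.04  0.672 0.569] w 0.0133 j [-1.05  0.73  1.17  1.79 -0.73  1.14 -1.99]
rel [-0.199  0.003 -0.003] turn 0  yaw now -134.54 [0.6043 0.1424 0.1521] tilt [ 0.004 -0.01  -1.   ]
-0.55
-0.593
-0.574
-0.611
```

The stopped readings average 0.58 N m, so about 0.60 moving forward, and the trend is steady. I'll ease the spring off, open and lift.

```bash
python3 -m handwheel '[[[255,0,0,0,-0.7],[255,0,0,0,-1.5],[255,0,0,0,-1.5],[0,0,0,0,-1.5],[0,0,0,0,-1.5],[0,0,0,0,-1.5],[0,0,0,0,-1.5],[0,0,0,0,-1.5],[0,-0.5,0,0,-1.5],[0,-1.5,0,0,-1.5],[0,-3,0,0,-1.5],[0,-3,0,0,-1.5]]]'
python3 - <<'E'
from h import *; from m3 import wworld
st(); g=robot.grab_frame("scene"); ws=pts(g)
s=robot.state(); f=robot.grab_frame("wrist"); f.update(pos=s["position"],q=s["tool_rot"]); w=wworld(f)
A=np.array([.6044,.1428]);ex=np.array([.2334,.9724]);ey=np.array([-ex[1],ex[0]])
for n,W in(("wrist",w),("scene",ws)):
    d=W[...,:2]-A; x=d@ex; y=d@ey; z=W[...,2]
    m=(x>-.2)&(x<-.075)&(abs(y)<.02)&(z>.036)&(z<.056); P=np.c_[x[m],y[m]]*1000
    if len(P)>9: print(n,"bar",len(P),cv2.minAreaRect(P.astype(np.float32)),P[:,0].min().round(1),np.median(z[m]))
    m=(abs(x)<.05)&(abs(y)<.05)&(z>.16)&(z<.185)
    if m.sum()>9: print(n,"handle",cv2.minAreaRect((W[m][:,:2]*1000).astype(np.float32)),np.median(z[m]))
save("w4.png",np.vstack([f["pixels"][:260,80:560],cv2.resize(g["pixels"][150:300,200:430],(480,313))]))
E
```

```text
time: 21.68
position: [0.6068, 0.1425, 0.2785]
tool_rot: [0.329, 0.632, 0.319, -0.625]
wrist_force: [-0.6, -0.1, -0.5]
gripper_width: 0.0857
21.675 [0.6068 0.1425 0.2785] F [-0.63 -0.1  -0.46] T [-0.013  0.163 -0.022] w 0.0857 j [-1.1   0.58  1.23  1.65 -0.56  1.31 -1.97]
wrist bar 1033 ((-111.57917785644531, -0.25254154205322266), (73.15192413330078, 25.505924224853516), 0.07883980870246887) -148.2 0.046099400839474086
wrist handle ((605.0961303710938, 142.62771606445312), (14.661397933959961, 74.13961791992188), 59.9764518737793) 0.17955649912278962
scene bar 290 ((-113.25019836425781, -0.06579303741455078), (76.44537353515625, 27.236467361450195), 0.09631744772195816) -151.5 0.044879181137833735
scene handle ((604.0224609375, 139.9833984375), (14.708410263061523, 74.98493957519531), 59.85752868652344) 0.17733647844382944
```

View pics/w4.png

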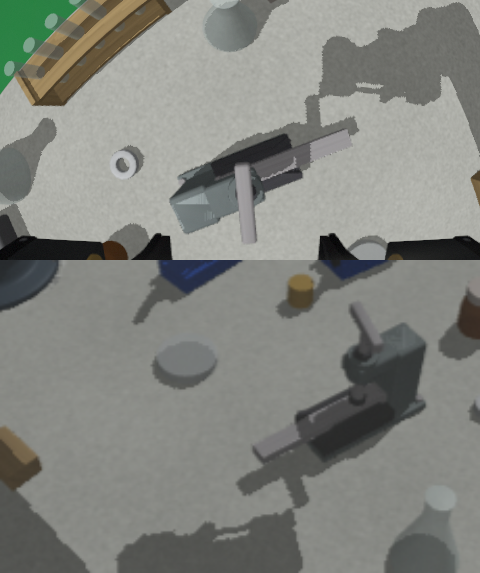

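The picture shows the bar at rest between the rails (wrist crop end (345,138)), the handle free at (245,200), and the flask undisturbed. The handle rested 114° clockwise of its start after I turned it 128.5°. Spring-back of about 14.4° at 2.5 N m/rad gives about 0.63 N m, which agrees with the wrist reading.

```bash
python3 -c "
from h import *
robot.hand_in()"
```

```text
the job is handed in; nothing more can be done
```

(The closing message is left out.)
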